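# Sort the laundry refills by kind and weight, then close the tray

### The arm

A 6-joint arm with a two-finger parallel gripper is mounted at the origin on the work surface. World frame = base frame: x ahead of the robot, y to its left, z up, the work surface at z = 0. Lengths are in m, angles in rad, forces in N, time in s.
With the tool pointing down it reaches from about 0.275 to 0.75 m from the base axis. Payload 10.2 kg.
Tool frame: the origin (TCP) lies at the centre of the arm's flange, where the gripper is bolted on; the fingertips stand 173 mm ahead of it and the grasp point (between the pads) lies 155 mm ahead of it (arm.tcp_to_grasp is the distance from the TCP to the grasp point, in m); z points along the fingers, y is the line along which they close (so a half turn about z gives the same grasp; the last joint's range is limited). The gripper opens to 85 mm and grips with 20 to 120 N. Pads are 22 mm wide; open, the fingers measure 114 mm over their backs; the gripper's body (76 mm by 85 mm) begins 54 mm behind the grasp point. The pads swing forward as they close: fully open they stand 13 mm farther back than shut.
Start: joints at [0.923, 0.313, 1.498, -0, 1.331, -0.223], TCP at [0.216, 0.478, 0.405] pointing down, gripper open.
Joint ranges: [-2.94, 2.94], [-0.97, 2.17], [0.19, 2.56], [-1.23, 4.37], [0.02, 3.11], [-2.88, 2.88]. Speed limits (rad/s): [2.39, 2.39, 3.01, 3.14, 3.14, 3.14].

### API

Orientations are given as a unit quaternion [w, x, y, z].
In Python, from plant import arm gives the robot as it stands. The module is installed in compiled form; this text tells all that it offers.
- The arm moves only by the tool jog_arm, never from a script. Its argument "plan" is a list of rows, each an object with "travel": the shift along the tool's x, y, z in m, a list of three; "roll": the turn about the tool's z in degrees; "hand": the finger opening in m, from 0 to 0.0854. In form: [{"travel": [x, y, z], "roll": roll, "hand": hand}, ...]. A call has 1 to 10 rows; each row shifts and turns the commanded pose from where the row before left it, along the tool's axes as they then stand; what a row does not reach is not made up. A row lasts 1/8 s, in which the tool goes at most 62.5 mm and 10.7 degrees, less where a joint would pass 70% of its speed; a pose out of reach is approached as far as the arm can. A call is refused whole if a number of a shift passes 0.0625 or a number of a turn 10.7, either way. A call with a gripper value outside its range is refused whole. The fingers move at their own pace and stop on an object; the grip force is fixed at half the most. Time passes only in rows, so rows that do not move let the fingers close. It gives the time, the measured TCP pose, the force, the opening and the grip force at its end, in the units of the state.
- arm.state(): the state, without advancing time (a new reading comes with each control period).
- arm.snapshot(name): name is "side" or "top" or "wrist"; returns a dict with "pixels" (384x512x3 uint8, red, green, blue), "fx", "fy", "cx", "cy" (pixels), "camera_from_world" (4x4, takes a point from world to camera coordinates). Camera axes: x right, y down, z forward; pixel columns grow to the right and rows downward; lengths in m; the calibration is good to about 2 mm. A picture is of the moment at which its call begins. There is no depth.
- arm.job_done(): hands the job in; it is judged then, once.
The state is a dict: "t": time; "joints": joint angles; "joint_velocities": joint speeds; "effort": joint torques, N m; "eef_pos": TCP position; "orientation": TCP orientation; "ft_force": force on the tool from outside, world axes, zero at the start; "wrist_torque": the same for the moment, N m; "grip_width": finger opening in m; "grip_force": force on a finger pad.
Only numpy, scipy, OpenCV 4.12 (cv2) and the standard library are available. Lean on these libraries where they do the work, as an engineer would, in place of code of your own. Each camera call takes 0.05 s, during which the arm holds its last target. There are 200 camera calls.

### The job

Sort the refills on the laundry counter: stand every glass jar in the slatted wooden crate, and feel the weight of each white bottle, standing the full ones in the pull-out tray and the empty ones in the grey recycling tub. When everything is sorted, push the tray fully home against its stop. Leave the cup and the other things on the counter where they are, and let go of everything at the end.

Things in the scene. Friction and masses are not known exactly. Their poses are not given: they have to be found in the camera images.
- bottle_a: white plastic refill bottle, rectangular body 72 (own x) x 52 (own y) x 105 mm high, with a round grey cap on top, 32 mm across, from 105 to 147 mm above its foot: the place to grip it. Opaque: full ones (420 to 625 g) and empty ones (60 to 75 g) look alike and only the weight tells. Starts standing, any yaw. Origin: centre of the underside, z up. May be absent
- bottle_b: white plastic refill bottle, rectangular body 72 (own x) x 52 (own y) x 105 mm high, with a round grey cap on top, 32 mm across, from 105 to 147 mm above its foot: the place to grip it. Opaque: full ones (420 to 625 g) and empty ones (60 to 75 g) look alike and only the weight tells. Starts standing, any yaw. Origin: centre of the underside, z up. May be absent
- bottle_c: white plastic refill bottle, rectangular body 72 (own x) x 52 (own y) x 105 mm high, with a round grey cap on top, 32 mm across, from 105 to 147 mm above its foot: the place to grip it. Opaque: full ones (420 to 625 g) and empty ones (60 to 75 g) look alike and only the weight tells. Starts standing, any yaw. Origin: centre of the underside, z up. May be absent
- bottle_d: white plastic refill bottle, rectangular body 72 (own x) x 52 (own y) x 105 mm high, with a round grey cap on top, 32 mm across, from 105 to 147 mm above its foot: the place to grip it. Opaque: full ones (420 to 625 g) and empty ones (60 to 75 g) look alike and only the weight tells. Starts standing, any yaw. Origin: centre of the underside, z up. May be absent
- jar_a: amber glass jar with a metal lid, round, 69 mm across and 76 mm high, with a round lid knob 24 mm across from 76 to 106 mm above its foot: the place to grip it (the lid does not come off). 180 to 420 g. Starts standing. Origin: centre of the underside, z up. May be absent
- jar_b: amber glass jar with a metal lid, round, 69 mm across and 76 mm high, with a round lid knob 24 mm across from 76 to 106 mm above its foot: the place to grip it (the lid does not come off). 180 to 420 g. Starts standing. Origin: centre of the underside, z up. May be absent
- jar_c: amber glass jar with a metal lid, round, 69 mm across and 76 mm high, with a round lid knob 24 mm across from 76 to 106 mm above its foot: the place to grip it (the lid does not come off). 180 to 420 g. Starts standing. Origin: centre of the underside, z up. May be absent
- tub: recycling tub: grey plastic open box with plain walls, fixed, outside 160 (own x) x 238 (own y) x 65 mm high, walls and floor 5 mm. It stands at the left or the right behind the bottles. Origin: centre of the underside on the counter
- crate: jar crate: slatted light-wood open box, fixed, outside 160 (own x) x 238 (own y) x 65 mm high, walls and floor 6 mm. It stands at the left or the right, across from the tub. Origin: centre of the underside on the counter
- tray: pull-out tray: plywood open box in the middle at the back, outside 110 (own x) x 220 (own y) x 75 mm high, walls and floor 5 mm, that slides level along its own x on two low runners. Origin: centre of its underside, 17 mm above the counter; own x points away from the robot, towards home
- tray_handle (a point): middle of the tray's brass bar handle: a 10 mm thick bar, 60 mm long along the tray's own y, 45 mm in front of the tray's front wall and 37 mm above the counter
- slide (a joint): how far the tray is pulled out towards the robot, m: 0 is fully home against its stop, 0.11 fully out. Starts 0.075 to 0.11 out. Slides with about 2.5 N of friction, no spring, and stays where it is left; it can be pushed by the handle
- cup: bystander: white ceramic cup, 72 mm across, 95 mm high, standing among the bottles and jars. Origin: centre of the underside
- tumbler: bystander: glass tumbler, 68 mm across, 100 mm high, at the left. Origin: centre of the underside
- spray_can: bystander: aluminium can, 52 mm across, 170 mm high, at the far left. Origin: centre of the underside
- amber_bottle: bystander: round amber bottle, 60 mm across, 150 mm high, at the far right. Origin: centre of the underside
- brush: bystander: wooden brush lying at the right, about 200 mm long. (Other furniture is fixed: a 37 mm high soap dish just in front of the robot, a tissue box at the far left, a basin and tap at the far right, packs along the far edge)
Mind the look-alikes: they are no part of the job. What is shaped like the bottle_b but pink is not meant. Leave any purple look-alike of the jar_b alone.

How it is judged:
By the outcome, as a careful person would: the job done as asked, in the order asked, and still so for the second after the job is handed in, with the robot touching nothing.
Of bottle_a, bottle_b, bottle_c, bottle_d only 3 to 4 are there at a start; the rules pass over those that are not, and their reading is None.
Of jar_a, jar_b, jar_c only 2 to 3 are there at a start; the rules pass over those that are not, and their reading is None.
At some moment in a run one of jar_a, jar_b, jar_c may be knocked a few centimetres aside while the robot is not near it.
It also fails if it takes over 208 s, if anything falls off the work surface, if the arm or the gripper's body presses on something with over 40 N, if the wrist force passes 120 N, or if a joint passes its speed limit or range.

## Working session

There is one attempt and no reset: what is moved stays moved. The work goes in short steps, Python scripts to look and compute and a tool call to move; the robot and the scene stay as the last step left them, time stands still between calls to the robot, and variables do not carry over. Pictures are saved under pics/ and viewed, at most 14 in all, crops included, and the job is handed in when it is done.

Besides the shell and the picture viewer there is one more tool, called after "Emit:" as a command line: name --argument value ..., lists and objects as JSON in quotes. jog_arm: Moves the arm, as the interface text tells. Its arguments: {"type":"object","properties":{"plan":{"type":"array","items":{"type":"object","properties":{"travel":{"type":"array","items":{"type":"number"}},"roll":{"type":"number"},"hand":{"type":"number"}}}}},"required":["plan"]}

```bash
mkdir -p pics
cat > h.py <<'E'
import numpy as np, cv2, json
from plant import arm
def snap(n, save=None):
    s=arm.snapshot(n)
    if save: cv2.imwrite('pics/'+save, cv2.cvtColor(s['pixels'],cv2.COLOR_RGB2BGR))
    return s
def ray(s,u,v,z):
    M=np.array(s['camera_from_world']);R=M[:3,:3];t=M[:3,3]
    c=-R.T@t; d=R.T@np.array([(u-s['cx'])/s['fx'],(v-s['cy'])/s['fy'],1])
    return c+d*(z-c[2])/d[2]
def proj(s,p):
    M=np.array(s['camera_from_world']);q=M[:3,:3]@np.array(p)+M[:3,3]
    return s['fx']*q[0]/q[2]+s['cx'], s['fy']*q[1]/q[2]+s['cy']
E
python3 - <<'E'
from h import *
a=snap('top'); b=snap('side')
for s in(a,b):
    M=np.array(s['camera_from_world']);print(-M[:3,:3].T@M[:3,3],M[:3,:3].round(2).tolist(),s['fx'])
for n,s in(('top',a),('side',b)):
    cv2.imwrite(f'pics/{n}1.png',cv2.resize(cv2.cvtColor(s['pixels'],cv2.COLOR_RGB2BGR),(800,600),interpolation=cv2.INTER_CUBIC))
    np.save(n+'.npy',s)
print(arm.state(),arm.tcp_to_grasp)
E
```

```text
[ 0.24540648 -0.01640735  1.44338133] [[0.08, -1.0, -0.0], [-0.98, -0.08, -0.2], [0.2, 0.02, -0.98]] 371.859801499861
[ 0.39255509 -1.11930409  1.27027201] [[0.99, -0.12, -0.0], [-0.09, -0.72, -0.68], [0.08, 0.68, -0.73]] 470.4208655814744
{'t': 0.1, 'joints': array([ 9.22592013e-01,  3.13390956e-01,  1.49837294e+00,  1.87066886e-05,
        1.33097254e+00, -2.23384388e-01]), 'joint_velocities': array([-0.00040485, -0.00029825, -0.00103713,  0.00073042,  0.00089998,
        0.00269717]), 'effort': array([ 1.51951899e-03, -4.12902546e+01, -2.60144198e+01, -2.92871582e-04,
        3.04243003e-03,  1.22494254e-05]), 'eef_pos': array([0.21636356, 0.47830565, 0.40418931]), 'orientation': array([-2.49647559e-04,  2.10818453e-01,  9.77525065e-01, -5.14603425e-04]), 'ft_force': array([ 0.51267999,  0.02985338, -0.87387224]), 'wrist_torque': array([ 0.00772139, -0.02787069,  0.06155671]), 'grip_force': 0.0, 'grip_width': 0.08527844766365221} 0.1547
```

View pics/top1.png

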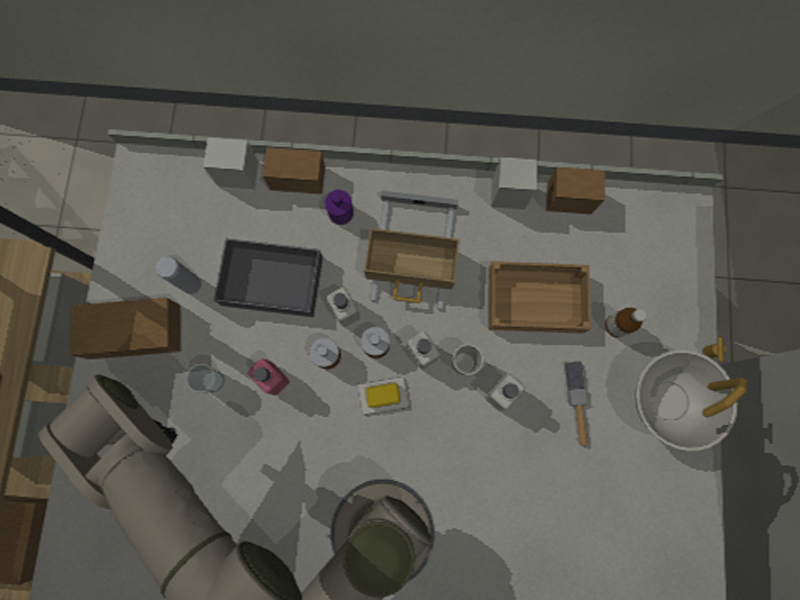

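View pics/side1.png

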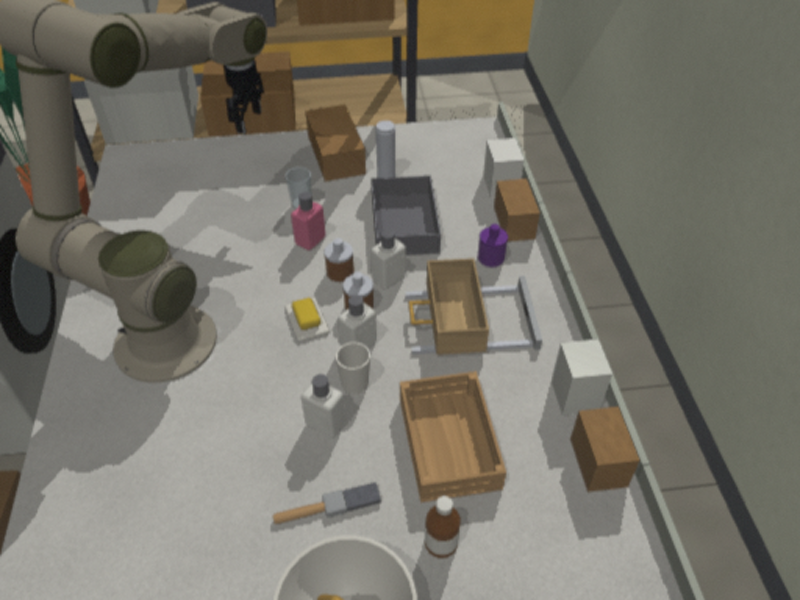

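The scene has white bottles at top-view pixels (341,300), (423,346) and (510,391). The amber jars are at (324,351) and (375,341). Three look-alikes are to be left alone: the pink bottle (265,375), the purple jar (339,205) and the cup (467,360). The tub is at the left, the crate at the right and the tray in the middle. A close crop will confirm the choice.

Run:
```python
from h import *
for n,(x0,y0,w,h,k) in dict(top=(195,180,150,90,5),side=(185,140,110,150,4)).items():
    s=np.load(n+'.npy',allow_pickle=True).item()
    im=cv2.cvtColor(s['pixels'],cv2.COLOR_RGB2BGR)[y0:y0+h,x0:x0+w]
    im=cv2.resize(im,None,fx=k,fy=k,interpolation=cv2.INTER_CUBIC)
    im=cv2.convertScaleAbs(im,alpha=1.3)
    for i in range(0,w,10): cv2.putText(im,str(x0+i),(i*k,8),0,.3,(0,255,0)); cv2.line(im,(i*k,10),(i*k,14),(0,255,0))
    for i in range(0,h,10): cv2.putText(im,str(y0+i),(0,i*k+3),0,.3,(0,255,0))
    cv2.imwrite(f'pics/{n}_crop.png',im)
```

```text
(no output)
```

View pics/top_crop.png

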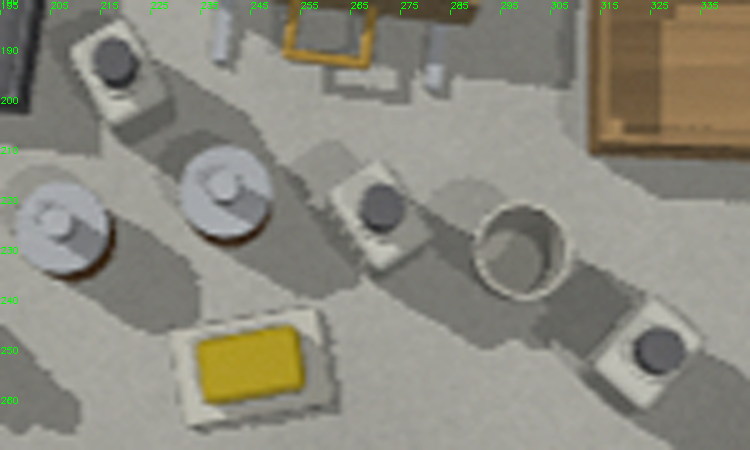

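View pics/side_crop.png

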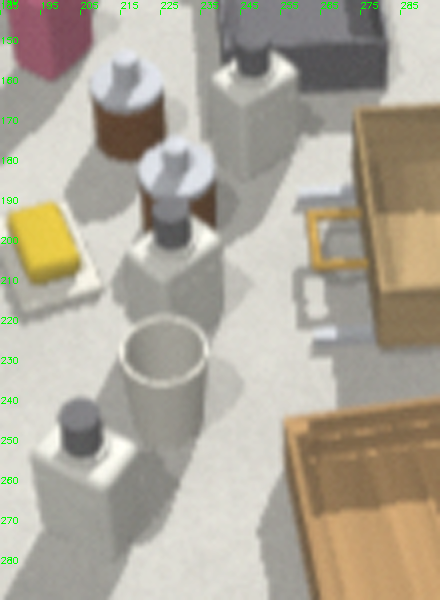

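Run:
```python
from h import *
s=np.load('top.npy',allow_pickle=True).item(); d=np.load('side.npy',allow_pickle=True).item()
T=lambda x,y,z:ray(s,195+x/5,180+y/5,z)[:2].round(3)
S=lambda x,y,z:ray(d,185+x/4,140+y/4,z)[:2].round(3)
F=lambda x,y,z:ray(s,x*.64,y*.64,z)[:2].round(3)
print('caps top',T(117,62,.147),T(382,208,.147),T(659,351,.147))
print('caps side',S(253,58,.147),S(171,209,.147),S(81,412,.147))
print('knob top',T(54,222,.106),T(222,186,.106),'lid',T(66,231,.076),T(226,194,.076))
print('knob side',S(125,66,.106),S(177,149,.106))
for n,c in dict(A=[(70,48),(122,20),(176,100),(120,125)],B=[(331,194),(382,161),(432,235),(382,272)],C=[(595,357),(652,297),(704,342),(648,409)]).items():
    print(n,[T(x,y,.105).tolist() for x,y in c])
print('cup',T(522,252,.095))
for n,z,c in (('tub',.065,[(226,240),(321,248),(314,315),(216,304)]),('crate',.065,[(490,262),(590,265),(590,331),(488,329)]),('tray',.092,[(370,230),(460,234),(455,284),(366,278)]),('handle',.037,[(394,301),(423,301)]),('purple,pink,spray',.1,[(339,198),(264,368),(167,265)])):
    p=[F(x,y,z) for x,y in c];print(n,[q.tolist() for q in p],np.mean(p,0))
```

```text
caps top [0.517 0.134] [ 0.427 -0.062] [ 0.343 -0.259]
caps side [0.519 0.112] [ 0.431 -0.062] [ 0.348 -0.26 ]
knob top [0.404 0.173] [0.44  0.054] lid [0.401 0.167] [0.438 0.052]
knob side [0.406 0.16 ] [0.444 0.048]
A [[0.533, 0.175], [0.557, 0.139], [0.5, 0.093], [0.479, 0.132]]
B [[0.44, -0.026], [0.467, -0.061], [0.416, -0.101], [0.387, -0.066]]
C [[0.338, -0.222], [0.384, -0.261], [0.355, -0.299], [0.305, -0.261]]
cup [ 0.41  -0.167]
tub [[0.664, 0.444], [0.662, 0.207], [0.493, 0.206], [0.501, 0.446]] [0.58    0.32575]
crate [[0.66, -0.212], [0.672, -0.457], [0.507, -0.459], [0.492, -0.215]] [ 0.58275 -0.33575]
tray [[0.709, 0.088], [0.717, -0.132], [0.59, -0.127], [0.588, 0.087]] [ 0.651 -0.021]
handle [[0.549, 0.017], [0.555, -0.055]] [ 0.552 -0.019]
purple,pink,spray [[0.783, 0.171], [0.354, 0.302], [0.58, 0.565]] [0.57233333 0.346     ]
```

Emit:
jog_arm --plan '[{"roll": -8.1,"travel": [0,0,0],"hand": 0.07},{"roll": -8.1,"travel": [0,0,0],"hand": 0.07},{"roll": -8.1,"travel": [0,0,0],"hand": 0.07}]'

```text
t: 0.48
eef_pos: [0.2164, 0.4783, 0.4043]
orientation: [-0.0, -0.002, 1.0, -0.0]
ft_force: [0.4, 0.1, -0.7]
grip_width: 0.0698
grip_force: 0.0
```

Emit:
jog_arm --plan '[{"travel": [-0.03,-0.035,0],"roll": 0,"hand": 0.07},{"travel": [-0.03,-0.035,0],"roll": 0,"hand": 0.07},{"travel": [-0.03,-0.035,0],"roll": 0,"hand": 0.07},{"travel": [-0.03,-0.035,0],"roll": 0,"hand": 0.07},{"travel": [-0.03,-0.035,0],"roll": 0,"hand": 0.07},{"travel": [-0.03,-0.035,0],"roll": 0,"hand": 0.07},{"travel": [-0.03,-0.035,0],"roll": 0,"hand": 0.07},{"travel": [-0.03,-0.034,0],"roll": 0,"hand": 0.07},{"travel": [-0.03,-0.034,0],"roll": 0,"hand": 0.07},{"travel": [-0.03,-0.031,0],"roll": 0,"hand": 0.07}]'

```text
t: 1.72
eef_pos: [0.517, 0.1328, 0.4044]
orientation: [-0.0, 0.001, 1.0, 0.0]
ft_force: [-0.0, -0.4, 0.2]
grip_width: 0.0698
grip_force: 0.0
```

Run:
```python
from h import *
w=snap('wrist','w1.png'); np.save('w1.npy',w)
M=np.array(w['camera_from_world']);print(-M[:3,:3].T@M[:3,3],M[:3,:3].round(2).tolist(),w['fx'])
s=arm.state();print(s['eef_pos'],s['orientation'],s['ft_force'])
for p in[(.517,.134,.147),(.401,.167,.106),(.44,.052,.106),(.427,-.062,.147)]:print(p,proj(w,p))
```

```text
[0.43781144 0.13296796 0.37373616] [[0.0, 1.0, -0.0], [0.95, -0.0, 0.31], [0.31, -0.0, -0.95]] 288.4513820251953
[0.51953071 0.12968221 0.40403318] [ 2.62674723e-04  1.96373550e-03  9.99997748e-01 -7.60933368e-04] [ 0.72145948 -4.19883296 -1.29745999]
(0.517, 0.134, 0.147) (np.float64(258.91099304858267), np.float64(198.68081892578957))
(0.401, 0.167, 0.106) (np.float64(297.81971248464976), np.float64(52.480709123725774))
(0.44, 0.052, 0.106) (np.float64(165.95410728711352), np.float64(101.36088113645812))
(0.427, -0.062, 0.147) (np.float64(-7.556285541900763), np.float64(83.6452594774138))
```

View pics/w1.png

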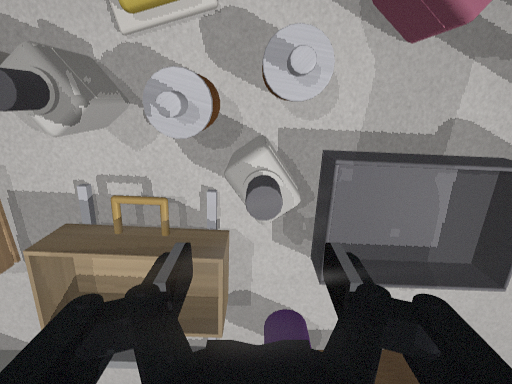

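The wrist view shows bottle A's cap at (264,205), jar knobs at (302,60) and (173,104), and bottle B's cap at (20,90). The tray and its handle are at (140,200) and the tub is at the right.

Run:
```python
from h import *
w=np.load('w1.npy',allow_pickle=True).item()
for u,v,z in[(264,205,.147),(302,60,.106),(173,104,.106),(140,201,.037),(28,251,.092),(229,234,.092),(221,334,.092),(40,333,.092)]:print(ray(w,u,v,z).round(3))
s=arm.state();print(s['eef_pos'],s['joints'])
```

```text
[0.523 0.138 0.147]
[0.407 0.171 0.106]
[0.442 0.058 0.106]
[ 0.558 -0.013  0.037]
[ 0.597 -0.12   0.092]
[0.576 0.102 0.092]
[0.712 0.088 0.092]
[ 0.71  -0.133  0.092]
[0.51953071 0.12968221 0.40403318] [ 0.02591946  0.3364553   1.46715646 -0.00157869  1.33749846 -1.54058479]
```

Emit:
jog_arm --plan '[{"travel": [-0.004,0,0.04],"roll": 0,"hand": 0.07},{"travel": [0,0,0.04],"roll": 0,"hand": 0.07},{"travel": [0,0,0.03],"roll": 0,"hand": 0.07},{"travel": [0,0,0.011],"roll": 0,"hand": 0.07},{"travel": [0,0,0],"roll": 0,"hand": 0.07},{"travel": [0,0,0],"roll": 0,"hand": 0.01},{"travel": [0,0,0],"roll": 0,"hand": 0.01},{"travel": [0,0,0],"roll": 0,"hand": 0.01},{"travel": [0,0,0],"roll": 0,"hand": 0.01}]'

```text
t: 2.9
eef_pos: [0.5203, 0.1342, 0.2845]
orientation: [0.001, 0.0, 1.0, 0.0]
ft_force: [-0.4, 0.5, 6.3]
grip_width: 0.0309
grip_force: 59.0
```

Emit:
jog_arm --plan '[{"travel": [0,0,0],"roll": 0,"hand": 0.01},{"travel": [0,0,-0.01],"roll": 0,"hand": 0.01},{"travel": [0,0,-0.03],"roll": 0,"hand": 0.01},{"travel": [0,0,-0.04],"roll": 0,"hand": 0.01},{"travel": [0,0,-0.04],"roll": 0,"hand": 0.01},{"travel": [0,0,-0.02],"roll": 0,"hand": 0.01},{"travel": [0,0,0],"roll": 0,"hand": 0.01},{"travel": [0,0,0],"roll": 0,"hand": 0.01},{"travel": [0,0,0],"roll": 0,"hand": 0.01}]'

```text
t: 4.03
eef_pos: [0.5201, 0.1341, 0.4226]
orientation: [-0.001, 0.0, 1.0, -0.0]
ft_force: [0.4, -0.0, -0.0]
grip_width: 0.0307
grip_force: 59.3
```

Emit:
jog_arm --plan '[{"travel": [-0.018,0.044,0],"roll": 0,"hand": 0.01},{"travel": [-0.018,0.044,0],"roll": 0,"hand": 0.01},{"travel": [-0.019,0.043,0],"roll": 0,"hand": 0.01},{"travel": [0,0,0],"roll": 10,"hand": 0.01},{"travel": [0,0,0.02],"roll": 10,"hand": 0.01},{"travel": [0,0,0.03],"roll": 10,"hand": 0.01},{"travel": [0,0,0.03],"roll": 9,"hand": 0.01},{"travel": [0,0,0.03],"roll": 0,"hand": 0.01},{"travel": [0,0,0.015],"roll": 0,"hand": 0.01},{"travel": [0,0,0],"roll": 0,"hand": 0.01}]'

```text
t: 5.28
eef_pos: [0.5752, 0.2651, 0.2979]
orientation: [-0.001, 0.334, 0.943, -0.001]
ft_force: [0.0, -0.5, -0.9]
grip_width: 0.0309
grip_force: 59.7
```

Emit:
jog_arm --plan '[{"travel": [0,0,0.005],"roll": 0,"hand": 0.01},{"travel": [0,0,0],"roll": 0,"hand": 0.01},{"travel": [0,0,0],"roll": 0,"hand": 0.01}]'

```text
t: 5.65
eef_pos: [0.5753, 0.2651, 0.2942]
orientation: [0.0, 0.334, 0.943, 0.0]
ft_force: [-0.4, -0.8, 0.6]
grip_width: 0.0308
grip_force: 59.7
```

Emit:
jog_arm --plan '[{"travel": [0,0,0.003],"roll": 0,"hand": 0.01},{"travel": [0,0,0],"roll": 0,"hand": 0.01},{"travel": [0,0,0],"roll": 0,"hand": 0.065},{"travel": [0,0,0],"roll": 0,"hand": 0.065},{"travel": [0,0,0],"roll": 0,"hand": 0.065},{"travel": [0,0,-0.02],"roll": 0,"hand": 0.065},{"travel": [0,0,-0.05],"roll": 0,"hand": 0.065},{"travel": [0,0,-0.045],"roll": 0,"hand": 0.065},{"travel": [0,0,0],"roll": -10,"hand": 0.065},{"travel": [0,0,0],"roll": -10,"hand": 0.065}]'

```text
t: 6.9
eef_pos: [0.5752, 0.2651, 0.4062]
orientation: [0.0, 0.163, 0.987, 0.0]
ft_force: [-0.4, -1.4, 0.8]
grip_width: 0.065
grip_force: 0.0
```

Emit:
jog_arm --plan '[{"travel": [0,0,0],"roll": -10,"hand": 0.065},{"travel": [0,0,0],"roll": -9,"hand": 0.065},{"travel": [0.021,-0.047,0],"roll": 0,"hand": 0.065},{"travel": [0.021,-0.047,0],"roll": 0,"hand": 0.065},{"travel": [0.021,-0.047,0],"roll": 0,"hand": 0.065},{"travel": [0.021,-0.047,0],"roll": 0,"hand": 0.065},{"travel": [0.021,-0.047,0],"roll": 0,"hand": 0.065},{"travel": [0.021,-0.047,0],"roll": 0,"hand": 0.065},{"travel": [0.02,-0.045,0],"roll": 0,"hand": 0.065},{"travel": [0,0,0],"roll": 0,"hand": 0.065}]'

```text
t: 8.15
eef_pos: [0.4282, -0.0638, 0.406]
orientation: [0.0, 0.002, 1.0, -0.0]
ft_force: [-0.3, -0.1, 0.3]
grip_width: 0.0649
grip_force: 0.0
```

Run:
```python
from h import *
w=snap('wrist'); np.save('w2.npy',w); np.save('t2.npy',snap('top'))
t=np.load('t2.npy',allow_pickle=True).item()
cv2.imwrite('pics/w2.png',cv2.cvtColor(np.hstack([cv2.resize(w['pixels'],(400,300)),cv2.resize(t['pixels'],(400,300))]),cv2.COLOR_RGB2BGR))
s=arm.state();print(s['t'],s['eef_pos'],s['orientation'],s['ft_force'])
```

```text
8.25 [ 0.42902318 -0.06182548  0.40592188] [2.87035709e-04 8.31557086e-04 9.99999613e-01 2.25615903e-05] [-1.0425025  -0.39933121  0.52124749]
```

View pics/w2.png

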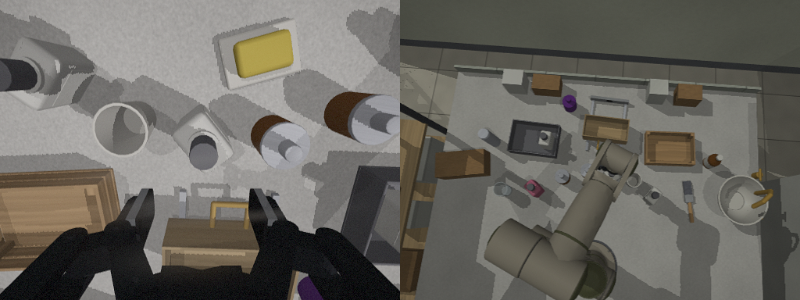

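Bottle A stands in the tub (top view, 545,138). In the wrist view, B's cap is at (203,156) between the fingers, so I'll check it with a ray.

Run:
```python
from h import *
w=np.load('w2.npy',allow_pickle=True).item()
for u,v,z in[(203,156,.147),(288,148,.106),(383,124,.106),(230,204,.037)]:print(ray(w,u*1.28,v*1.28,z).round(3))
```

```text
[ 0.43  -0.062  0.147]
[0.434 0.045 0.106]
[0.405 0.156 0.106]
[ 0.556 -0.015  0.037]
```

Emit:
jog_arm --plan '[{"travel": [-0.001,0,0.04],"roll": 0,"hand": 0.065},{"travel": [0,0,0.04],"roll": 0,"hand": 0.065},{"travel": [0,0,0.03],"roll": 0,"hand": 0.065},{"travel": [0,0,0.009],"roll": 0,"hand": 0.065},{"travel": [0,0,0],"roll": 0,"hand": 0.065},{"travel": [0,0,0],"roll": 0,"hand": 0.01},{"travel": [0,0,0],"roll": 0,"hand": 0.01},{"travel": [0,0,0],"roll": 0,"hand": 0.01},{"travel": [0,0,0],"roll": 0,"hand": 0.01},{"travel": [0,0,0],"roll": 0,"hand": 0.01}]'

```text
t: 9.5
eef_pos: [0.4302, -0.0618, 0.2878]
orientation: [0.001, 0.0, 1.0, -0.0]
ft_force: [-0.1, 1.2, 5.7]
grip_width: 0.0306
grip_force: 59.3
```

Emit:
jog_arm --plan '[{"travel": [0,0,-0.01],"roll": 0,"hand": 0.01},{"travel": [0,0,-0.03],"roll": 0,"hand": 0.01},{"travel": [0,0,-0.04],"roll": 0,"hand": 0.01},{"travel": [0,0,-0.04],"roll": 0,"hand": 0.01},{"travel": [0,0,-0.02],"roll": 0,"hand": 0.01},{"travel": [0,0,0],"roll": 0,"hand": 0.01},{"travel": [0,0,0],"roll": 0,"hand": 0.01},{"travel": [0,0,0],"roll": 0,"hand": 0.01}]'

```text
t: 10.5
eef_pos: [0.4299, -0.0618, 0.4257]
orientation: [-0.001, 0.0, 1.0, 0.0]
ft_force: [-0.4, -0.4, -5.8]
grip_width: 0.0304
grip_force: 60.7
```

Emit:
jog_arm --plan '[{"travel": [-0.04,0,0],"roll": 0,"hand": 0.01},{"travel": [-0.045,0,0],"roll": 0,"hand": 0.01},{"travel": [-0.045,0,0],"roll": 0,"hand": 0.01},{"travel": [-0.045,0,0],"roll": 0,"hand": 0.01},{"travel": [-0.045,0.002,0],"roll": 0,"hand": 0.01},{"travel": [0,0,0],"roll": 10,"hand": 0.01},{"travel": [0,0,0],"roll": 10,"hand": 0.01},{"travel": [0,0,0.02],"roll": 10,"hand": 0.01},{"travel": [0,0,0.03],"roll": 8,"hand": 0.01}]'

```text
t: 11.62
eef_pos: [0.6501, -0.06, 0.3755]
orientation: [-0.0, 0.328, 0.945, -0.0]
ft_force: [0.9, 0.1, -6.3]
grip_width: 0.0306
grip_force: 60.5
```

Emit:
jog_arm --plan '[{"travel": [0,0,0.03],"roll": 0,"hand": 0.01},{"travel": [0,0,0.025],"roll": 0,"hand": 0.01},{"travel": [0,0,0.005],"roll": 0,"hand": 0.01},{"travel": [0,0,0],"roll": 0,"hand": 0.01},{"travel": [0,0,0],"roll": 0,"hand": 0.01}]'

```text
t: 12.25
eef_pos: [0.6502, -0.06, 0.3179]
orientation: [0.001, 0.326, 0.945, 0.0]
ft_force: [-0.5, 0.2, -5.5]
grip_width: 0.0306
grip_force: 60.3
```

Run:
```python
from h import *
w=snap('side')
cv2.imwrite('pics/s3.png',cv2.cvtColor(cv2.resize(w['pixels'][130:280,160:360],(800,600)),cv2.COLOR_RGB2BGR))
```

```text
(no output)
```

View pics/s3.png

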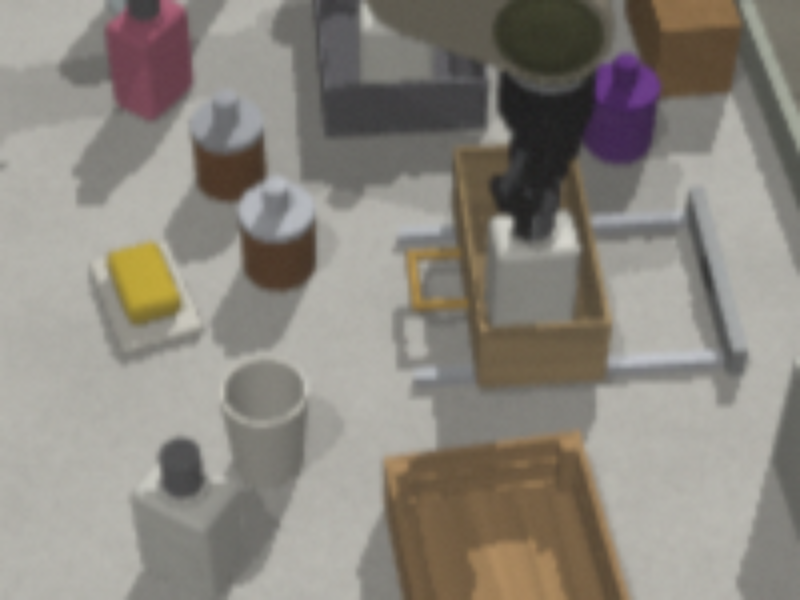

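The bottle sits square inside the tray, between the rim corners (455,150), (575,150), (610,320) and (480,325). I'll lower it.

Emit:
jog_arm --plan '[{"travel": [0,0,0.005],"roll": 0,"hand": 0.01},{"travel": [0,0,0],"roll": 0,"hand": 0.01}]'

```text
t: 12.55
eef_pos: [0.6499, -0.06, 0.3113]
orientation: [-0.0, 0.326, 0.945, -0.0]
ft_force: [-0.6, -0.2, -5.0]
grip_width: 0.0305
grip_force: 60.4
```

Emit:
jog_arm --plan '[{"travel": [0,0,0.002],"roll": 0,"hand": 0.01},{"travel": [0,0,0],"roll": 0,"hand": 0.01}]'

```text
t: 12.8
eef_pos: [0.6501, -0.06, 0.31]
orientation: [0.0, 0.326, 0.945, 0.0]
ft_force: [0.1, -0.8, -3.9]
grip_width: 0.031
grip_force: 60.7
```

Emit:
jog_arm --plan '[{"travel": [0,0,0.001],"roll": 0,"hand": 0.01},{"travel": [0,0,0],"roll": 0,"hand": 0.065},{"travel": [0,0,0],"roll": 0,"hand": 0.065},{"travel": [0,0,0],"roll": 0,"hand": 0.065},{"travel": [0,0,-0.02],"roll": 0,"hand": 0.065},{"travel": [0,0,-0.04],"roll": 0,"hand": 0.065},{"travel": [0,0,-0.04],"roll": 0,"hand": 0.065},{"travel": [0,0,0],"roll": -10,"hand": 0.065},{"travel": [0,0,0],"roll": -10,"hand": 0.065},{"travel": [0,0,0],"roll": -10,"hand": 0.065}]'

```text
t: 14.05
eef_pos: [0.65, -0.06, 0.4087]
orientation: [0.0, 0.067, 0.998, -0.0]
ft_force: [-0.3, 0.5, -1.3]
grip_width: 0.0648
grip_force: 0.0
```

Emit:
jog_arm --plan '[{"travel": [0,0,0],"roll": -8,"hand": 0.065},{"travel": [0.038,-0.025,0],"roll": 0,"hand": 0.065},{"travel": [0.038,-0.025,0],"roll": 0,"hand": 0.065},{"travel": [0.038,-0.025,0],"roll": 0,"hand": 0.065},{"travel": [0.038,-0.025,0],"roll": 0,"hand": 0.065},{"travel": [0.038,-0.025,0],"roll": 0,"hand": 0.065},{"travel": [0.038,-0.025,0],"roll": 0,"hand": 0.065},{"travel": [0.038,-0.025,0],"roll": 0,"hand": 0.065},{"travel": [0.038,-0.025,0],"roll": 0,"hand": 0.065},{"travel": [0,0,0],"roll": 0,"hand": 0.065}]'

```text
t: 15.3
eef_pos: [0.3443, -0.2609, 0.409]
orientation: [0.0, 0.002, 1.0, -0.0]
ft_force: [0.2, -0.2, 0.4]
grip_width: 0.0652
grip_force: 0.0
```

Run:
```python
from h import *
w=snap('wrist'); np.save('w3.npy',w)
cv2.imwrite('pics/w3.png',cv2.cvtColor(w['pixels'],cv2.COLOR_RGB2BGR))
s=arm.state();print(s['t'],s['eef_pos'],s['orientation'],s['ft_force'],proj(w,(.346,-.26,.147)))
```

```text
15.35 [ 0.34527378 -0.26022862  0.40899308] [ 2.74004118e-04  1.54704051e-03  9.99998736e-01 -2.45238336e-04] [ 0.69220363  0.10568588 -0.09449304] (np.float64(258.7216347931901), np.float64(198.53822517971122))
```

View pics/w3.png

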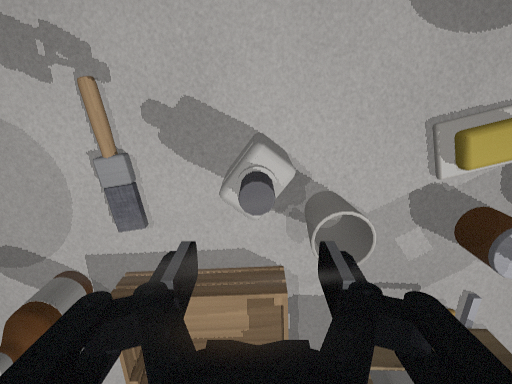

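The cap of C at (257,197) matches the predicted pixel (259,199).

Emit:
jog_arm --plan '[{"travel": [0,0,0.04],"roll": 0,"hand": 0.065},{"travel": [0,0,0.04],"roll": 0,"hand": 0.065},{"travel": [0,0,0.03],"roll": 0,"hand": 0.065},{"travel": [0,0,0.011],"roll": 0,"hand": 0.065},{"travel": [0,0,0],"roll": 0,"hand": 0.065},{"travel": [0,0,0],"roll": 0,"hand": 0.01},{"travel": [0,0,0],"roll": 0,"hand": 0.01},{"travel": [0,0,0],"roll": 0,"hand": 0.01},{"travel": [0,0,0],"roll": 0,"hand": 0.01},{"travel": [0,0,0],"roll": 0,"hand": 0.01}]'

```text
t: 16.6
eef_pos: [0.3461, -0.26, 0.2886]
orientation: [0.001, 0.0, 1.0, -0.001]
ft_force: [-0.1, -0.4, 6.7]
grip_width: 0.0306
grip_force: 58.9
```

Emit:
jog_arm --plan '[{"travel": [0,0,-0.01],"roll": 0,"hand": 0.01},{"travel": [0,0,-0.03],"roll": 0,"hand": 0.01},{"travel": [0,0,-0.04],"roll": 0,"hand": 0.01},{"travel": [0,0,-0.04],"roll": 0,"hand": 0.01},{"travel": [0,0,-0.02],"roll": 0,"hand": 0.01},{"travel": [0,0,-0.02],"roll": 0,"hand": 0.01},{"travel": [0,0,0],"roll": 0,"hand": 0.01},{"travel": [0,0,0],"roll": 0,"hand": 0.01},{"travel": [0,0,0],"roll": 0,"hand": 0.01}]'

```text
t: 17.73
eef_pos: [0.3458, -0.2597, 0.447]
orientation: [-0.0, 0.0, 1.0, 0.001]
ft_force: [0.9, 0.4, -0.2]
grip_width: 0.0304
grip_force: 59.5
```

Run:
```python
from h import *
np.save('t3.npy',snap('top')); np.save('s4.npy',snap('side'))
print(arm.state()['ft_force'])
```

```text
[ 0.45702428 -1.08974362 -0.26268621]
```

Emit:
jog_arm --plan '[{"travel": [0,0.02,-0.02],"roll": 0,"hand": 0.01},{"travel": [-0.01,0.04,-0.02],"roll": 0,"hand": 0.01},{"travel": [-0.015,0.045,0],"roll": 0,"hand": 0.01},{"travel": [-0.015,0.045,0],"roll": 0,"hand": 0.01},{"travel": [-0.015,0.045,0],"roll": 0,"hand": 0.01},{"travel": [-0.015,0.045,0],"roll": 0,"hand": 0.01},{"travel": [-0.015,0.045,0],"roll": 0,"hand": 0.01},{"travel": [-0.015,0.045,0],"roll": 0,"hand": 0.01},{"travel": [-0.015,0.045,0],"roll": 0,"hand": 0.01},{"travel": [-0.015,0.045,0],"roll": 0,"hand": 0.01}]'

```text
t: 19.08
eef_pos: [0.4765, 0.1618, 0.4874]
orientation: [-0.0, 0.0, 1.0, -0.0]
ft_force: [0.8, -0.6, -0.4]
grip_width: 0.0306
grip_force: 59.5
```

Emit:
jog_arm --plan '[{"travel": [-0.015,0.045,0],"roll": 0,"hand": 0.01},{"travel": [-0.02,0.045,0],"roll": 0,"hand": 0.01},{"travel": [-0.025,0.045,0],"roll": 0,"hand": 0.01},{"travel": [-0.025,0.045,0],"roll": 0,"hand": 0.01},{"travel": [-0.014,0.03,0],"roll": 0,"hand": 0.01},{"travel": [0,0,0],"roll": -10,"hand": 0.01},{"travel": [0,0,0],"roll": -10,"hand": 0.01},{"travel": [0,0,0],"roll": -10,"hand": 0.01},{"travel": [0,0,0],"roll": -10,"hand": 0.01},{"travel": [0,0,0],"roll": 0,"hand": 0.01}]'

```text
t: 20.32
eef_pos: [0.5755, 0.3702, 0.4871]
orientation: [-0.0, -0.341, 0.94, -0.0]
ft_force: [-0.2, -0.5, -0.6]
grip_width: 0.0308
grip_force: 59.5
```

Run:
```python
from h import *
t=np.load('t3.npy',allow_pickle=True).item();s=np.load('s4.npy',allow_pickle=True).item()
a=cv2.resize(t['pixels'][165:275,190:340],(560,410));b=cv2.resize(s['pixels'][130:230,200:260],(240,400))
c=np.zeros((410,800,3),np.uint8);c[:,:560]=a;c[:400,560:]=b
cv2.imwrite('pics/c4.png',cv2.cvtColor(c,cv2.COLOR_RGB2BGR))
```

```text
(no output)
```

View pics/c4.png

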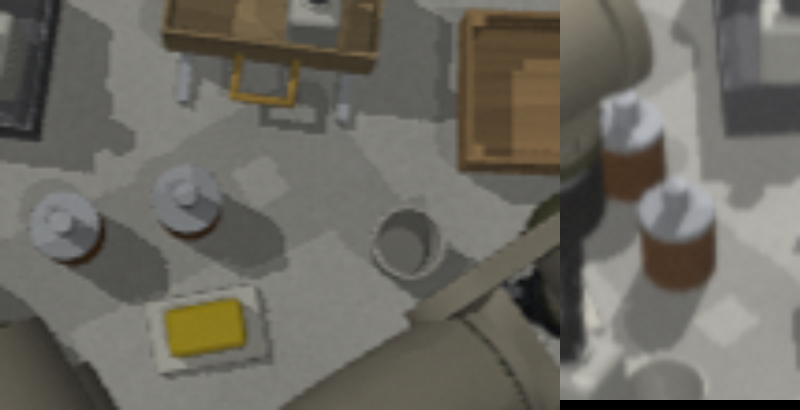

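Both jars are unmoved, at (185,190) and (60,220) in the crop. I'll lower C into the tub.

Emit:
jog_arm --plan '[{"travel": [0,0,0.04],"roll": 0,"hand": 0.01},{"travel": [0,0,0.05],"roll": 0,"hand": 0.01},{"travel": [0,0,0.05],"roll": 0,"hand": 0.01},{"travel": [0,0,0.03],"roll": 0,"hand": 0.01},{"travel": [0,0,0.015],"roll": 0,"hand": 0.01},{"travel": [0,0,0.004],"roll": 0,"hand": 0.01},{"travel": [0,0,0.004],"roll": 0,"hand": 0.01},{"travel": [0,0,0],"roll": 0,"hand": 0.01}]'

```text
t: 21.32
eef_pos: [0.5754, 0.3701, 0.2954]
orientation: [0.001, -0.342, 0.94, 0.0]
ft_force: [-0.1, 0.7, -1.0]
grip_width: 0.0301
grip_force: 59.6
```

Emit:
jog_arm --plan '[{"travel": [0,0,0],"roll": 0,"hand": 0.065},{"travel": [0,0,0],"roll": 0,"hand": 0.065},{"travel": [0,0,0],"roll": 0,"hand": 0.065},{"travel": [0,0,-0.02],"roll": 0,"hand": 0.065},{"travel": [0,0,-0.05],"roll": 0,"hand": 0.065},{"travel": [0,0,-0.05],"roll": 0,"hand": 0.065},{"travel": [0,0,0],"roll": 10,"hand": 0.065},{"travel": [0,0,0],"roll": 10,"hand": 0.065},{"travel": [0,0,0],"roll": 10,"hand": 0.065},{"travel": [0,0,0],"roll": 10,"hand": 0.065}]'

```text
t: 22.58
eef_pos: [0.5753, 0.3701, 0.4148]
orientation: [0.0, 0.003, 1.0, 0.0]
ft_force: [-0.3, 0.4, 0.6]
grip_width: 0.0649
grip_force: 0.0
```

Emit:
jog_arm --plan '[{"travel": [0.025,-0.03,0],"roll": 0,"hand": 0.065},{"travel": [0.035,-0.042,0],"roll": 0,"hand": 0.065},{"travel": [0.035,-0.042,0],"roll": 0,"hand": 0.065},{"travel": [0.035,-0.04,0],"roll": 0,"hand": 0.065},{"travel": [0.025,-0.03,0],"roll": 0,"hand": 0.065},{"travel": [0.015,-0.02,0],"roll": 0,"hand": 0.065},{"travel": [0,0,0],"roll": 0,"hand": 0.065},{"travel": [0,0,0],"roll": 0,"hand": 0.065}]'

```text
t: 23.58
eef_pos: [0.4056, 0.1666, 0.4149]
orientation: [0.0, 0.0, 1.0, 0.0]
ft_force: [-0.4, 0.6, 0.6]
grip_width: 0.0651
grip_force: 0.0
```

Run:
```python
from h import *
w=snap('wrist'); np.save('w4.npy',w); t=snap('top'); np.save('t4.npy',t)
cv2.imwrite('pics/w4.png',cv2.cvtColor(np.hstack([cv2.resize(w['pixels'],(400,300)),cv2.resize(t['pixels'][130:280,130:330],(400,300))]),cv2.COLOR_RGB2BGR))
s=arm.state();print(s['t'],s['eef_pos'],s['orientation'],s['ft_force'],proj(w,(.405,.166,.106)),proj(w,(.44,.051,.106)))
```

```text
23.675 [0.40560631 0.16671099 0.41460292] [-3.71567452e-05  5.15041638e-05  9.99999996e-01  6.26328242e-05] [ 0.72653384 -0.01571631 -0.21097128] (np.float64(256.83443330417333), np.float64(180.81818852675642)) (np.float64(146.2334631074847), np.float64(213.43578721892277))
```

View pics/w4.png

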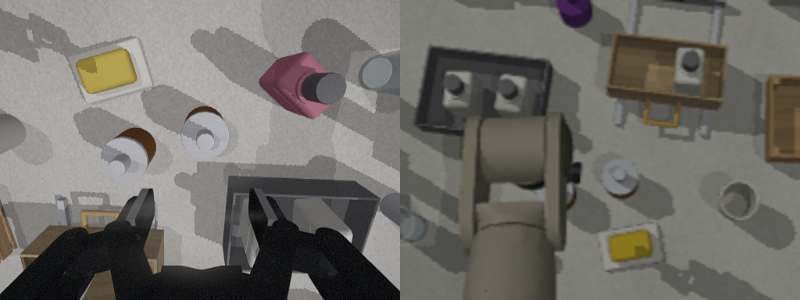

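Both bottles stand in the tub. The J1 knob is at (262,182) full scale, which puts it at y≈0.172. I'll grip it there.

Emit:
jog_arm --plan '[{"travel": [0,0.005,0.04],"roll": 0,"hand": 0.06},{"travel": [0,0,0.05],"roll": 0,"hand": 0.06},{"travel": [0,0,0.04],"roll": 0,"hand": 0.06},{"travel": [0,0,0.02],"roll": 0,"hand": 0.06},{"travel": [0,0,0.012],"roll": 0,"hand": 0.06},{"travel": [0,0,0],"roll": 0,"hand": 0.06},{"travel": [0,0,0],"roll": 0,"hand": 0.005},{"travel": [0,0,0],"roll": 0,"hand": 0.005},{"travel": [0,0,0],"roll": 0,"hand": 0.005},{"travel": [0,0,0],"roll": 0,"hand": 0.005}]'

```text
t: 24.92
eef_pos: [0.4054, 0.1713, 0.2535]
orientation: [0.001, 0.0, 1.0, 0.0]
ft_force: [-0.7, 1.4, 5.8]
grip_width: 0.0218
grip_force: 58.6
```

Emit:
jog_arm --plan '[{"travel": [0,0,0],"roll": 0,"hand": 0.005},{"travel": [0,0,-0.01],"roll": 0,"hand": 0.005},{"travel": [0,0,-0.03],"roll": 0,"hand": 0.005},{"travel": [0,0,-0.05],"roll": 0,"hand": 0.005},{"travel": [0,0,-0.05],"roll": 0,"hand": 0.005},{"travel": [0,0,-0.03],"roll": 0,"hand": 0.005},{"travel": [0,0,-0.02],"roll": 0,"hand": 0.005},{"travel": [0,0,0],"roll": 0,"hand": 0.005},{"travel": [0,0,0],"roll": 0,"hand": 0.005}]'

```text
t: 26.05
eef_pos: [0.405, 0.1712, 0.4418]
orientation: [-0.001, 0.0, 1.0, -0.0]
ft_force: [-0.1, -0.1, -1.2]
grip_width: 0.0221
grip_force: 59.1
```

Emit:
jog_arm --plan '[{"travel": [-0.01,-0.03,0],"roll": 0,"hand": 0.005},{"travel": [-0.015,-0.046,0],"roll": 0,"hand": 0.005},{"travel": [-0.015,-0.046,0],"roll": 0,"hand": 0.005},{"travel": [-0.015,-0.046,0],"roll": 0,"hand": 0.005},{"travel": [-0.015,-0.046,0],"roll": 0,"hand": 0.005},{"travel": [-0.015,-0.046,0],"roll": 0,"hand": 0.005},{"travel": [-0.015,-0.046,0],"roll": 0,"hand": 0.005},{"travel": [-0.015,-0.046,0],"roll": 0,"hand": 0.005},{"travel": [-0.015,-0.046,0],"roll": 0,"hand": 0.005},{"travel": [-0.015,-0.046,0],"roll": 0,"hand": 0.005}]'

```text
t: 27.3
eef_pos: [0.5502, -0.2745, 0.4412]
orientation: [-0.001, 0.0, 1.0, 0.001]
ft_force: [1.4, -0.4, -2.1]
grip_width: 0.0223
grip_force: 59.3
```

Emit:
jog_arm --plan '[{"travel": [-0.015,-0.046,0],"roll": 0,"hand": 0.005},{"travel": [-0.012,-0.036,0],"roll": 0,"hand": 0.005},{"travel": [-0.006,-0.03,0],"roll": 0,"hand": 0.005},{"travel": [0,0,0.03],"roll": 0,"hand": 0.005},{"travel": [0,0,0.05],"roll": 0,"hand": 0.005},{"travel": [0,0,0.05],"roll": 0,"hand": 0.005},{"travel": [0,0,0.03],"roll": 0,"hand": 0.005},{"travel": [0,0,0.015],"roll": 0,"hand": 0.005},{"travel": [0,0,0],"roll": 0,"hand": 0.005}]'

```text
t: 28.42
eef_pos: [0.5828, -0.3849, 0.2667]
orientation: [-0.001, 0.0, 1.0, 0.001]
ft_force: [-0.1, 0.1, -1.8]
grip_width: 0.0221
grip_force: 59.3
```

Emit:
jog_arm --plan '[{"travel": [0,0,0.004],"roll": 0,"hand": 0.005},{"travel": [0,0,0.003],"roll": 0,"hand": 0.005},{"travel": [0,0,0.001],"roll": 0,"hand": 0.005},{"travel": [0,0,0],"roll": 0,"hand": 0.06},{"travel": [0,0,0],"roll": 0,"hand": 0.06},{"travel": [0,0,0],"roll": 0,"hand": 0.06},{"travel": [0,0,-0.02],"roll": 0,"hand": 0.06},{"travel": [0,0,-0.05],"roll": 0,"hand": 0.06},{"travel": [0,0,-0.05],"roll": 0,"hand": 0.06},{"travel": [0,0,-0.036],"roll": 0,"hand": 0.06}]'

```text
t: 29.68
eef_pos: [0.5826, -0.3847, 0.4186]
orientation: [0.001, 0.0, 1.0, -0.001]
ft_force: [-0.3, -0.1, -0.0]
grip_width: 0.0602
grip_force: 0.0
```

Emit:
jog_arm --plan '[{"travel": [0.01,0.03,0],"roll": 0,"hand": 0.06},{"travel": [0.016,0.047,0],"roll": 0,"hand": 0.06},{"travel": [0.016,0.047,0],"roll": 0,"hand": 0.06},{"travel": [0.016,0.047,0],"roll": 0,"hand": 0.06},{"travel": [0.016,0.047,0],"roll": 0,"hand": 0.06},{"travel": [0.016,0.047,0],"roll": 0,"hand": 0.06},{"travel": [0.016,0.047,0],"roll": 0,"hand": 0.06},{"travel": [0.016,0.047,0],"roll": 0,"hand": 0.06},{"travel": [0.014,0.047,0],"roll": 0,"hand": 0.06},{"travel": [0.009,0.033,0],"roll": 0,"hand": 0.06}]'

```text
t: 30.92
eef_pos: [0.4372, 0.0558, 0.4162]
orientation: [0.0, -0.0, 1.0, -0.0]
ft_force: [0.8, 0.9, -0.1]
grip_width: 0.06
grip_force: 0.0
```

Emit:
jog_arm --plan '[{"travel": [0,0,0],"roll": 0,"hand": 0.06},{"travel": [0,0,0],"roll": 0,"hand": 0.06}]'

```text
t: 31.18
eef_pos: [0.4383, 0.0538, 0.4159]
orientation: [0.0, 0.0, 1.0, -0.0]
ft_force: [0.6, -0.6, 0.3]
grip_width: 0.0597
grip_force: 0.0
```

Run:
```python
from h import *
w=snap('wrist'); np.save('w5.npy',w); t=snap('side')
cv2.imwrite('pics/w5.png',cv2.cvtColor(np.hstack([cv2.resize(w['pixels'],(400,300)),cv2.resize(t['pixels'][100:340,100:420],(400,300))]),cv2.COLOR_RGB2BGR))
s=arm.state();print(s['t'],s['eef_pos'],s['orientation'],s['ft_force'],proj(w,(.438,.054,.106)))
```

```text
31.275 [0.43837048 0.05341438 0.41569454] [ 2.11542658e-05  9.26235267e-04  9.99999567e-01 -8.32304550e-05] [ 0.2577519  -0.58842007 -0.80020818] (np.float64(257.7832986688283), np.float64(180.89196843330774))
```

View pics/w5.png

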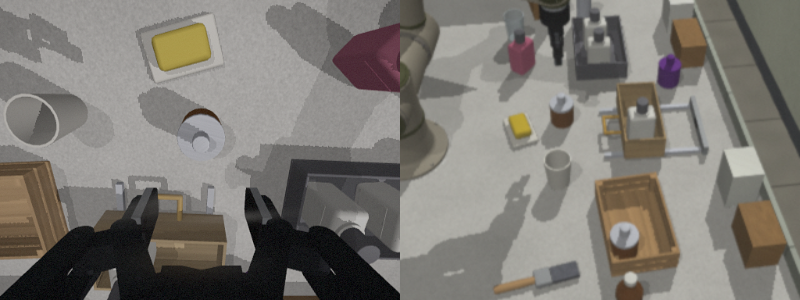

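J1 stands in the crate. The J2 knob at (257,184) is under the gripper.

Emit:
jog_arm --plan '[{"travel": [-0.002,0,0.04],"roll": 0,"hand": 0.06},{"travel": [0,0,0.05],"roll": 0,"hand": 0.06},{"travel": [0,0,0.04],"roll": 0,"hand": 0.06},{"travel": [0,0,0.02],"roll": 0,"hand": 0.06},{"travel": [0,0,0.012],"roll": 0,"hand": 0.06},{"travel": [0,0,0],"roll": 0,"hand": 0.06},{"travel": [0,0,0],"roll": 0,"hand": 0.005},{"travel": [0,0,0],"roll": 0,"hand": 0.005},{"travel": [0,0,0],"roll": 0,"hand": 0.005},{"travel": [0,0,0],"roll": 0,"hand": 0.005}]'

```text
t: 32.52
eef_pos: [0.4404, 0.054, 0.2545]
orientation: [0.001, 0.0, 1.0, -0.0]
ft_force: [-0.4, -2.4, 6.3]
grip_width: 0.0223
grip_force: 58.5
```

Emit:
jog_arm --plan '[{"travel": [0,0,0],"roll": 0,"hand": 0.005},{"travel": [0,0,-0.01],"roll": 0,"hand": 0.005},{"travel": [0,0,-0.03],"roll": 0,"hand": 0.005},{"travel": [0,0,-0.05],"roll": 0,"hand": 0.005},{"travel": [0,0,-0.05],"roll": 0,"hand": 0.005},{"travel": [0,0,-0.03],"roll": 0,"hand": 0.005},{"travel": [0,0,-0.02],"roll": 0,"hand": 0.005},{"travel": [0,0,0],"roll": 0,"hand": 0.005},{"travel": [0,0,0],"roll": 0,"hand": 0.005}]'

```text
t: 33.65
eef_pos: [0.4399, 0.0543, 0.4427]
orientation: [-0.001, 0.0, 1.0, 0.0]
ft_force: [-1.0, -0.4, -3.4]
grip_width: 0.0219
grip_force: 59.1
```

Emit:
jog_arm --plan '[{"travel": [-0.013,-0.029,0],"roll": 0,"hand": 0.005},{"travel": [-0.02,-0.046,0],"roll": 0,"hand": 0.005},{"travel": [-0.02,-0.046,0],"roll": 0,"hand": 0.005},{"travel": [-0.02,-0.046,0],"roll": 0,"hand": 0.005},{"travel": [-0.02,-0.046,0],"roll": 0,"hand": 0.005},{"travel": [-0.02,-0.046,0],"roll": 0,"hand": 0.005},{"travel": [-0.02,-0.046,0],"roll": 0,"hand": 0.005},{"travel": [-0.01,-0.034,0],"roll": 0,"hand": 0.005},{"travel": [0,0,0.03],"roll": 0,"hand": 0.005},{"travel": [0,0,0.05],"roll": 0,"hand": 0.005}]'

```text
t: 34.9
eef_pos: [0.5828, -0.2854, 0.3622]
orientation: [0.0, 0.001, 1.0, -0.0]
ft_force: [0.3, -0.9, -4.3]
grip_width: 0.0223
grip_force: 59.6
```

Emit:
jog_arm --plan '[{"travel": [0,0,0.05],"roll": 0,"hand": 0.005},{"travel": [0,0,0.03],"roll": 0,"hand": 0.005},{"travel": [0,0,0.015],"roll": 0,"hand": 0.005},{"travel": [0,0,0.004],"roll": 0,"hand": 0.005},{"travel": [0,0,0.003],"roll": 0,"hand": 0.005},{"travel": [0,0,0.001],"roll": 0,"hand": 0.005},{"travel": [0,0,0],"roll": 0,"hand": 0.005}]'

```text
t: 35.78
eef_pos: [0.5829, -0.2849, 0.2613]
orientation: [0.0, 0.0, 1.0, -0.0]
ft_force: [0.1, 0.5, -3.8]
grip_width: 0.0226
grip_force: 59.4
```

Emit:
jog_arm --plan '[{"travel": [0,0,0.001],"roll": 0,"hand": 0.005},{"travel": [0,0,0],"roll": 0,"hand": 0.055},{"travel": [0,0,0],"roll": 0,"hand": 0.055},{"travel": [0,0,0],"roll": 0,"hand": 0.055},{"travel": [0,0,-0.02],"roll": 0,"hand": 0.055},{"travel": [0,0,-0.05],"roll": 0,"hand": 0.055},{"travel": [0,0,-0.05],"roll": 0,"hand": 0.055},{"travel": [0.01,0.025,0],"roll": 0,"hand": 0.02},{"travel": [0.015,0.045,0],"roll": 0,"hand": 0},{"travel": [0.015,0.045,0],"roll": 0,"hand": 0}]'

```text
t: 37.02
eef_pos: [0.5423, -0.1687, 0.3797]
orientation: [0.0, 0.001, 1.0, 0.0]
ft_force: [0.7, -0.3, -0.2]
grip_width: 0.0013
grip_force: 0.0
```

Emit:
jog_arm --plan '[{"travel": [0.015,0.045,0],"roll": 0,"hand": 0},{"travel": [0.015,0.045,0],"roll": 0,"hand": 0},{"travel": [0.015,0.04,0],"roll": 0,"hand": 0},{"travel": [0.01,0.024,0],"roll": 0,"hand": 0},{"travel": [0,0,0],"roll": 0,"hand": 0}]'

```text
t: 37.65
eef_pos: [0.4877, -0.0147, 0.3801]
orientation: [0.0, -0.001, 1.0, -0.0]
ft_force: [0.2, -0.4, -0.0]
grip_width: 0.0
grip_force: 0.0
```

Run:
```python
from h import *
w=snap('wrist'); t=snap('side'); np.save('w6.npy',w)
cv2.imwrite('pics/w6.png',cv2.cvtColor(np.hstack([cv2.resize(w['pixels'],(400,300)),cv2.resize(t['pixels'][100:340,100:420],(400,300))]),cv2.COLOR_RGB2BGR))
s=arm.state();print(s['t'],s['eef_pos'],s['orientation'],s['grip_width'],proj(w,(.555,-.016,.037)))
```

```text
37.75 [ 0.48830555 -0.01627434  0.37986369] [ 2.59452828e-04  3.02090251e-04  9.99999899e-01 -2.06646599e-04] -0.00017974031072903282 (np.float64(256.42359162836004), np.float64(228.0917139530435))
```

View pics/w6.png

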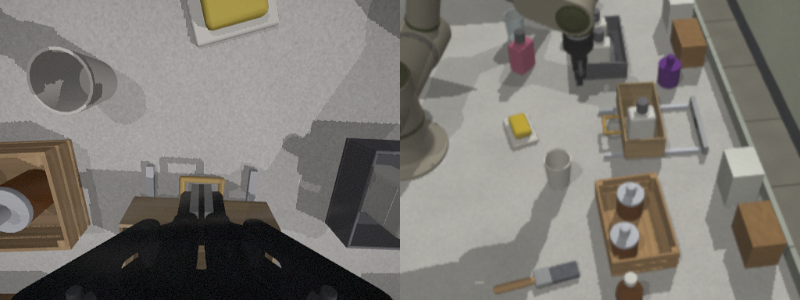

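Both jars are in the crate and the handle is straight ahead at (201,180). I'll go down in front of it.

Emit:
jog_arm --plan '[{"travel": [0,0,0.04],"roll": 0,"hand": 0},{"travel": [0,0,0.05],"roll": 0,"hand": 0},{"travel": [0,0,0.05],"roll": 0,"hand": 0},{"travel": [0,0,0.03],"roll": 0,"hand": 0},{"travel": [0,0,0.012],"roll": 0,"hand": 0},{"travel": [-0.02,0,0],"roll": 0,"hand": 0},{"travel": [-0.015,0,0],"roll": 0,"hand": 0},{"travel": [-0.01,0,0],"roll": 0,"hand": 0},{"travel": [-0.005,0,0],"roll": 0,"hand": 0},{"travel": [-0.005,0,0],"roll": 0,"hand": 0}]'

```text
t: 39.0
eef_pos: [0.5429, -0.016, 0.1977]
orientation: [-0.001, 0.0, 1.0, -0.0]
ft_force: [-2.9, -1.8, 1.2]
grip_width: 0.0001
grip_force: 1.4
```

Emit:
jog_arm --plan '[{"travel": [-0.005,0,0],"roll": 0,"hand": 0},{"travel": [-0.007,0,0],"roll": 0,"hand": 0},{"travel": [-0.007,0,0],"roll": 0,"hand": 0},{"travel": [-0.007,0,0],"roll": 0,"hand": 0},{"travel": [-0.007,0,0],"roll": 0,"hand": 0},{"travel": [-0.007,0,0],"roll": 0,"hand": 0},{"travel": [-0.007,0,0],"roll": 0,"hand": 0}]'

```text
t: 39.88
eef_pos: [0.5905, -0.0159, 0.1977]
orientation: [-0.0, 0.0, 1.0, -0.0]
ft_force: [-2.7, -1.8, 0.9]
grip_width: -0.0002
grip_force: 1.5
```

Emit:
jog_arm --plan '[{"travel": [-0.005,0,0],"roll": 0,"hand": 0},{"travel": [-0.005,0,0],"roll": 0,"hand": 0},{"travel": [-0.004,0,0],"roll": 0,"hand": 0},{"travel": [-0.004,0,0],"roll": 0,"hand": 0},{"travel": [-0.003,0,0],"roll": 0,"hand": 0}]'

```text
t: 40.5
eef_pos: [0.6113, -0.0159, 0.1977]
orientation: [-0.0, 0.0, 1.0, -0.0]
ft_force: [-2.0, -2.4, 0.4]
grip_width: -0.0001
grip_force: 1.3
```

Emit:
jog_arm --plan '[{"travel": [-0.003,0,0],"roll": 0,"hand": 0},{"travel": [-0.003,0,0],"roll": 0,"hand": 0}]'

```text
t: 40.75
eef_pos: [0.6172, -0.0159, 0.1977]
orientation: [-0.0, 0.0, 1.0, 0.0]
ft_force: [-3.2, -1.1, -0.3]
grip_width: -0.0003
grip_force: 1.3
```

Run:
```python
from h import *
t=snap('side'); u=snap('top'); np.save('t7.npy',u)
cv2.imwrite('pics/s7.png',cv2.cvtColor(np.hstack([cv2.resize(u['pixels'][110:200,210:310],(400,360)),cv2.resize(t['pixels'][150:240,250:350],(400,360))]),cv2.COLOR_RGB2BGR))
```

```text
(no output)
```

View pics/s7.png

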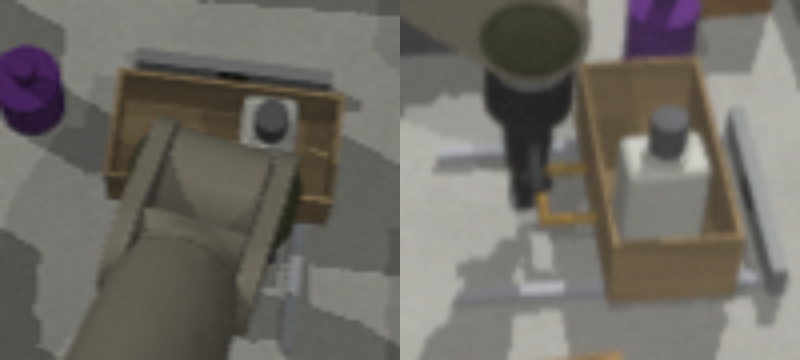

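The bottle stands and the tray is close to the stop bar: its rear wall is at (740,240) and the bar at (770,260) in the side view. I'll continue in small steps.

Emit:
jog_arm --plan '[{"travel": [-0.003,0,0],"roll": 0,"hand": 0},{"travel": [-0.003,0,0],"roll": 0,"hand": 0},{"travel": [-0.003,0,0],"roll": 0,"hand": 0}]'

```text
t: 41.22
eef_pos: [0.6263, -0.016, 0.1977]
orientation: [-0.0, 0.0, 1.0, -0.0]
ft_force: [-3.1, -1.9, 0.8]
grip_width: -0.0001
grip_force: 1.3
```

Emit:
jog_arm --plan '[{"travel": [-0.002,0,0],"roll": 0,"hand": 0},{"travel": [-0.002,0,0],"roll": 0,"hand": 0}]'

```text
t: 41.48
eef_pos: [0.6302, -0.016, 0.1977]
orientation: [-0.0, 0.0, 1.0, -0.0]
ft_force: [-2.5, -2.5, 0.5]
grip_width: 0.0002
grip_force: 1.3
```

Emit:
jog_arm --plan '[{"travel": [-0.002,0,0],"roll": 0,"hand": 0},{"travel": [-0.002,0,0],"roll": 0,"hand": 0}]'

```text
t: 41.72
eef_pos: [0.6342, -0.016, 0.1977]
orientation: [-0.0, 0.0, 1.0, -0.0]
ft_force: [-3.1, -1.8, 0.4]
grip_width: -0.0001
grip_force: 1.3
```

Emit:
jog_arm --plan '[{"travel": [-0.002,0,0],"roll": 0,"hand": 0},{"travel": [-0.002,0,0],"roll": 0,"hand": 0}]'

```text
t: 41.98
eef_pos: [0.6382, -0.0159, 0.1977]
orientation: [-0.0, 0.0, 1.0, -0.0]
ft_force: [-3.2, -1.3, 0.7]
grip_width: -0.0001
grip_force: 1.3
```

Emit:
jog_arm --plan '[{"travel": [-0.002,0,0],"roll": 0,"hand": 0},{"travel": [0,0,0],"roll": 0,"hand": 0}]'

```text
t: 42.22
eef_pos: [0.6402, -0.0159, 0.1977]
orientation: [0.0, 0.0, 1.0, 0.0]
ft_force: [-1.3, -0.2, -0.8]
grip_width: 0.0001
grip_force: 0.4
```

Emit:
jog_arm --plan '[{"travel": [-0.002,0,0],"roll": 0,"hand": 0},{"travel": [0,0,0],"roll": 0,"hand": 0}]'

```text
t: 42.48
eef_pos: [0.6422, -0.0159, 0.1977]
orientation: [0.0, 0.0, 1.0, 0.0]
ft_force: [-0.3, -0.8, 0.2]
grip_width: 0.0
grip_force: 0.6
```

Emit:
jog_arm --plan '[{"travel": [-0.002,0,0],"roll": 0,"hand": 0},{"travel": [-0.001,0,0],"roll": 0,"hand": 0}]'

```text
t: 42.72
eef_pos: [0.6444, -0.016, 0.1975]
orientation: [-0.002, 0.0, 1.0, 0.0]
ft_force: [-14.7, -1.9, 8.7]
grip_width: 0.0003
grip_force: 7.3
```

Emit:
jog_arm --plan '[{"travel": [-0.001,0,0],"roll": 0,"hand": 0},{"travel": [-0.001,0,0],"roll": 0,"hand": 0}]'

```text
t: 42.98
eef_pos: [0.6454, -0.016, 0.1975]
orientation: [-0.005, 0.0, 1.0, 0.0]
ft_force: [-26.4, -3.0, 14.6]
grip_width: 0.0002
grip_force: 13.0
```

Emit:
jog_arm --plan '[{"travel": [-0.001,0,0],"roll": 0,"hand": 0},{"travel": [-0.001,0,0],"roll": 0,"hand": 0}]'

```text
t: 43.22
eef_pos: [0.6465, -0.016, 0.1974]
orientation: [-0.008, -0.0, 1.0, 0.0]
ft_force: [-37.1, -2.7, 21.5]
grip_width: -0.0003
grip_force: 18.8
```

At the stop, with force rising to 37 N. I'll back off, lift clear and check.

Emit:
jog_arm --plan '[{"travel": [0.006,0,0],"roll": 0,"hand": 0},{"travel": [0.03,0,0],"roll": 0,"hand": 0},{"travel": [0.045,0,0],"roll": 0,"hand": 0},{"travel": [0.045,0,0],"roll": 0,"hand": 0},{"travel": [0.03,0,-0.03],"roll": 0,"hand": 0},{"travel": [0,0,-0.05],"roll": 0,"hand": 0.03},{"travel": [0,0,-0.05],"roll": 0,"hand": 0.06},{"travel": [0,0,-0.05],"roll": 0,"hand": 0.06},{"travel": [0.04,0,0],"roll": 0,"hand": 0.06},{"travel": [0.03,0,0],"roll": 0,"hand": 0.06}]'

```text
t: 44.48
eef_pos: [0.4221, -0.0156, 0.3783]
orientation: [0.001, 0.0, 1.0, -0.0]
ft_force: [0.1, 0.0, 0.6]
grip_width: 0.0601
grip_force: 0.0
```

Emit:
jog_arm --plan '[{"travel": [0,0,0],"roll": 0,"hand": 0.06},{"travel": [0,0,0],"roll": 0,"hand": 0.06}]'

```text
t: 44.72
eef_pos: [0.4236, -0.0159, 0.3781]
orientation: [0.001, 0.0, 1.0, -0.0]
ft_force: [0.7, 0.1, -0.2]
grip_width: 0.0598
grip_force: 0.0
```

Run:
```python
from h import *
t=snap('side'); u=snap('top')
cv2.imwrite('pics/s8.png',cv2.cvtColor(np.hstack([cv2.resize(u['pixels'][90:290,110:376],(400,300)),cv2.resize(t['pixels'][90:330,120:440],(400,300))]),cv2.COLOR_RGB2BGR))
print(arm.state()['eef_pos'],arm.state()['ft_force'])
```

```text
[ 0.42372281 -0.01585866  0.37771337] [ 0.21181845 -0.70567124  0.22136074]
```

View pics/s8.png

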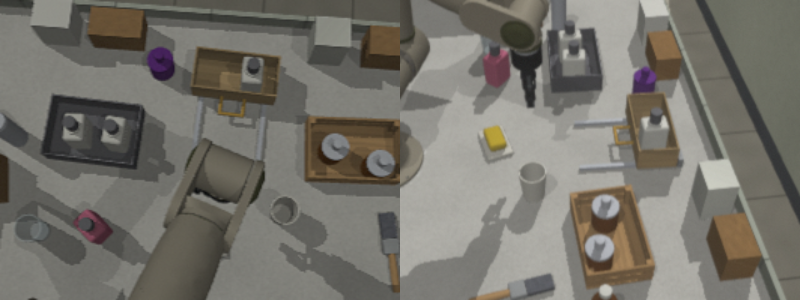

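The tray is home against its stop. One bottle stands in it at (253,70), two in the tub at (72,128) and (115,128), and two jars in the crate at (333,148) and (380,162). The cup and the look-alikes are untouched.

```bash
python3 -c "
from plant import arm
print(arm.job_done())"
```

```text
the job is handed in; nothing more can be done
None
```

The job is handed in: both jars stand in the crate, the one full bottle in the tray and the two empty ones in the tub, the tray is pushed home against its stop, and the gripper is open and clear.

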